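Feed a copper strip under a saw guard with the push stick

ROBOT

A 6-joint arm with a two-finger parallel gripper is mounted at the origin on a cart in front of the work surface, level with it; the furniture and walls round the work are solid. World frame = base frame: x ahead of the robot, y to its left, z up, the work surface at z = 0. Lengths are in mm, angles in degrees, forces in N, time in s.
With the tool pointing down it reaches from about 300 to 850 mm from the base axis. Payload 4.2 kg.
Tool frame: the origin (TCP) lies midway between the tips of the shut fingers; the grasp point (between the pads) lies 19 mm behind it; z points along the fingers, y is the line along which they close (so a half turn about z gives the same grasp; the last joint's range is limited). The gripper opens to 91 mm and grips with 3 to 60 N. Pads are 32 mm wide; open, the fingers measure 118 mm over their backs; the gripper's body (76 mm by 178 mm) begins 60 mm behind the grasp point.
Start: joints at [-73.281, 18.312, 89.639, -0, 72.044, -1.146], TCP at [176.398, -547.293, 192.676] pointing down, gripper open.
Joint ranges: [-177.97, 177.97], [-48.28, 115.42], [12.27, 149.76], [-77.06, 257.06], [2.81, 150.46], [-146.56, 146.56]. Speed limits (degrees/s): [147.25, 147.25, 180, 180, 180, 180].

INTERFACE

Orientations are given as [roll, pitch, yaw] about the fixed x, y, z axes, in that order (R = Rz(yaw) Ry(pitch) Rx(roll)).
In Python, from workcell import env, sensors, grab_frame, camera_model gives the robot as it stands (env), with the cameras as plain functions and the readings (sensors).
- The arm moves only by the shell command python3 drive.py 'ROWS' [OPENING] [FORCE]. ROWS is a JSON object whose key "ticks" holds a list of rows, 1 to 8 of them, each of 6 numbers: dx, dy, dz in shares of the most that a row can go, 1 being 50 mm, then a rotation vector rx, ry, rz in normalised numbers (1 is pi rad); each row shifts and turns the commanded pose from where the row before left it, along the tool's axes as they then stand; what a row does not reach is not made up. A row lasts 1/10 s, in which the tool goes at most 50 mm and 8.59 degrees, less where a joint would pass 70% of its speed; a pose out of reach is approached as far as the arm can. OPENING is the finger opening in mm, set as the command begins (- or left out keeps the last). The fingers move at their own pace and stop on an object; FORCE is the grip in N (left out, the last holds). Time passes only in rows, so rows that do not move let the fingers close. It prints the time, the measured TCP pose, the force, the opening and the grip force at its end. No shift or turn number may pass 1 either way. Input that does not fit is refused with a message, and nothing moves.
- sensors.state(): the state, without advancing time (a new reading comes with each control period).
- grab_frame(name): name is "side" or "top" or "wrist"; returns the picture (480x640x3 uint8, blue, green, red); there is no depth.
- camera_model(name): a dict with "fx", "fy", "cx", "cy" (pixels), "T" (4x4, takes a point from camera to world coordinates). Camera axes: x right, y up, looking along -z (the intrinsics and any distortion apply to the point x, -y, -z); pixel columns grow to the right and rows downward; lengths in mm; the calibration is good to about 2 mm. The wrist camera is an equidistant fisheye: a pixel r from the principal point sees the ray r / f radians off the axis. A picture is of the moment at which its call begins: read the wrist's pose just before it. camera_model takes no time and is no camera call; for the wrist camera it gives the pose at the moment of the call.
- env.job_done(): hands the job in; it is judged then, once.
The state is a dict: "time_s": time; "qpos": joint angles; "qvel": joint speeds; "effort": joint torques, N m; "ee_pos": TCP position; "ee_rot": TCP orientation; "force": force on the tool from outside, world axes, zero at the start; "torque": the same for the moment, N m; "gripper_width": finger opening in mm; "gripper_force": force on a finger pad.
Only numpy, scipy, OpenCV 4.12 (cv2) and the standard library are available. Lean on these libraries where they do the work, as an engineer would, in place of code of your own. Each camera call takes 0.05 s, during which the arm holds its last target. There are 200 camera calls.

TASK

With the orange push stick from the grey tray, feed the copper strip along the saw's bed and under the yellow guard until it has pressed the sprung back stop in by about 5 mm; push gently, never bottom the stop out, and keep the gripper off the strip. Leave the strip pressing the stop in like that, lay the push stick flat back in its tray and let go, without disturbing the bottle, vial and tape around.

Things in the scene. Friction and masses are not known exactly. Their poses are not given: they have to be found in the camera images.
- saw: small bench saw (off), fixed; origin on the bench under the middle of the guard's mouth, x = feed direction into the hood. Bed 14 mm high; before the mouth 170 mm long, 96 mm wide, with two side rails 12 mm high, 68 mm apart inside. Grey hood with yellow front plate from x = 0 to 176 mm, 132 mm wide, 83 mm high (rib on top to 108 mm; motor out to 119 mm on the -y side)
- mouth (a point): point on the bed's surface in the middle of the mouth, 14 mm above the saw's origin. The mouth is 22 mm high; just inside it tapers from 66 mm to 60 mm wide at x = 40 mm
- hold_point (a point): point on the bed, 80 mm inside the mouth, below a rubber hold-down with round underside (radius 20 mm) that is sprung downward (about 8 N). The strip's front end lifts it in passing (a bump in the force, from about 71 mm inside), and it then grips the strip by friction, so that the strip stays where it has been pushed
- back_stop (a joint): how far the sprung back stop under the hood is pressed in, m: 0 untouched, bottoms at 0.011. Its face is set 112 to 134 mm inside the mouth, differently each time, cannot be seen and must be felt. Its spring resists with 3 N at first touch plus 0.5 N per mm, on top of the strip's nearly steady sliding resistance (some 5 to 12 N)
- strip: copper strip 90 x 56 x 8 mm, about 120 g; origin in the middle of its underside, x along its length (front end +45 mm, rear end -45 mm). Lies flat on the bed between the rails, front end just before the mouth. When home its rear end lies about 24 to 52 mm inside the mouth
- push_stick: orange push stick, 130 g; origin on its underside below the middle of the handle. Flat blade 36 mm wide and 14 mm high along x from -30 mm to the blunt nose at +120 mm; upright handle block 60 mm long (x), 22 mm wide (y), top 65 mm above the underside, to be pinched across y from above. Lies in the tray with the handle toward the tray's -x end
- tray: grey shallow open tray, fixed, 190 x 80 mm outside, walls 4 mm thick and 14 mm high, floor 4 mm; origin in the middle of its underside, x along its length
- amber_bottle: small brown bottle with black cap, 48 mm wide, 88 mm high, bystander; origin in the middle of its underside
- green_vial: small glass vial with green cap, 22 mm wide, 51 mm high, bystander; origin in the middle of its underside
- tape: green tape roll lying flat, 68 mm wide, 19 mm high, bystander; origin in the middle of its underside

How it is judged (in metres and radians):
On the way, in this order (a step that is already met when the one before it is completed fails the run):
1. the push stick's nose bears on the strip (contact force between push_stick and strip above 0.5 N), for 0.05 s.
2. the strip, pushed under the guard, has pressed the back stop in between 2 and 8 mm (value of joint back_stop between 0.002 and 0.008 m), for 0.3 s.
At the end, for the whole second after the job is handed in: The strip lies flat and straight (within 0.1 rad) on the bed under the hood, at rest, with the back stop still pressed in between 2 and 8 mm; the push stick lies flat (within 0.1 rad) and at rest on the tray's floor, either way round (all of step 2 and x of strip in the frame of saw above 0.055 m and z of strip in the frame of saw below 0.02 m and angle between the x axis of strip and the x axis of saw, either way round below 0.1 rad and linear speed of each of strip, push_stick below 0.01 m/s and z of push_stick in the frame of tray below 0.01 m and angle between push_stick's own z axis and vertical below 0.1 rad and x of push_stick in the frame of tray between -0.07 and 0.07 m and y of push_stick in the frame of tray between -0.03 and 0.03 m); the robot touches nothing.
It fails at once if the back stop is bottomed out (pressed in beyond 9.5 mm) (value of joint back_stop above 0.0095 m).
It fails at once if the strip is shoved harder than 25 N with the stick (contact force between push_stick and strip above 25 N).
It fails at once if the gripper or arm touches the strip (contact force between any of the fingers, the arm and strip above 0.5 N).
It fails at once if the brown bottle, the vial or the tape roll is moved more than 25 mm or tipped (distance of any of amber_bottle, green_vial, tape from where it was at the start of the episode above 0.025 m or angle between any of amber_bottle, green_vial, tape's own z axis and vertical above 0.35 rad).
It also fails if it takes over 67 s, if anything falls off the work surface, if the arm or the gripper's body presses on something with over 40 N, if the wrist force passes 120 N, or if a joint passes its speed limit or range.

## Working session

There is one attempt and no reset: what is moved stays moved. The work goes in short steps, Python scripts to look and compute and a shell command to move; the robot and the scene stay as the last step left them, time stands still between calls to the robot, and variables do not carry over. Pictures are saved under pics/ and viewed, at most 10 in all, crops included, and the job is handed in when it is done.

```bash
ls; mkdir -p pics; python3 - <<'E'
from workcell import env, sensors, grab_frame, camera_model
import cv2,numpy as np
np.set_printoptions(suppress=True,precision=3)
s=sensors.state();print(s)
for n in("top","side"):
    cv2.imwrite(f"pics/{n}0.png",grab_frame(n));print(camera_model(n))
E
```

```text
drive.py
pics
workcell.py
{'time_s': 0.0, 'qpos': array([-73.281,  18.351,  89.707,  -0.   ,  72.045,  -1.146]), 'qvel': array([ 0.007, -0.13 ,  0.06 , -0.015, -0.082, -0.028]), 'effort': array([ -0.001, -41.247, -23.198,   0.072,   0.046,  -0.   ]), 'ee_pos': array([ 176.233, -546.744,  191.822]), 'ee_rot': array([-179.897,   -0.002,   17.865]), 'force': array([ 0.306,  0.32 , -0.186]), 'torque': array([-0.003, -0.015,  0.035]), 'gripper_force': 0.0, 'gripper_width': 91.52328488664688}
{'fx': 483.3252428253569, 'fy': 483.3252428253569, 'cx': 319.83922045791303, 'cy': 240.40105257767772, 'T': array([[  0.015,   0.993,  -0.118, 419.153],
       [ -0.999,   0.018,   0.029, 124.274],
       [  0.031,   0.118,   0.993, 903.518],
       [  0.   ,   0.   ,   0.   ,   1.   ]])}
{'fx': 618.6837318893728, 'fy': 618.6837318893728, 'cx': 313.15397922084026, 'cy': 244.96947145124844, 'T': array([[   0.949,    0.139,   -0.282,  241.13 ],
       [  -0.315,    0.404,   -0.859, -756.919],
       [  -0.005,    0.904,    0.427,  473.071],
       [   0.   ,    0.   ,    0.   ,    1.   ]])}
```

View pics/top0.png

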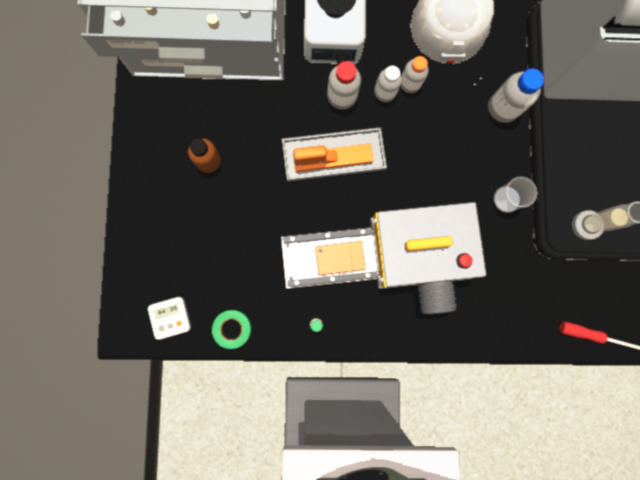

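View pics/side0.png

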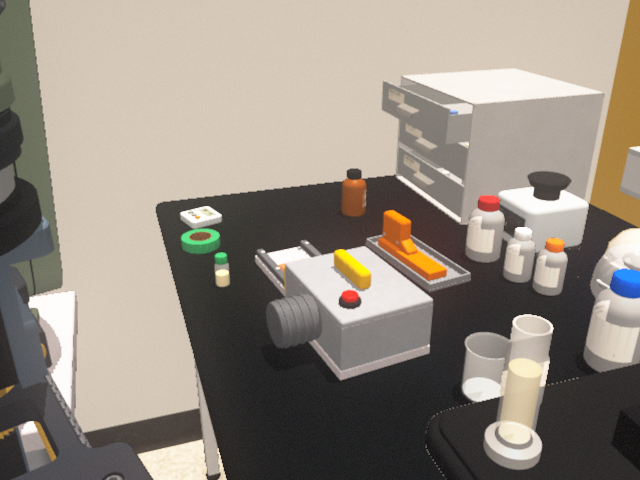

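The top view shows the tray at (334,154) with the stick handle on its left, the saw mouth at about (379,248) and the strip at (340,258). The tape is at (231,329), the vial at (316,325) and the bottle at (204,155). Feed is toward image right, which is world -y. I'll enlarge it next.

```bash
python3 - <<'E'
import cv2
i=cv2.imread("pics/top0.png")
cv2.imwrite("pics/c1.png",cv2.resize(i[122:188,274:394],None,fx=6.5,fy=6.5,interpolation=cv2.INTER_CUBIC))
cv2.imwrite("pics/c2.png",cv2.resize(i[195:320,275:495],None,fx=3.6,fy=3.6,interpolation=cv2.INTER_CUBIC))
E
```

```text
(no output)
```

View pics/c1.png

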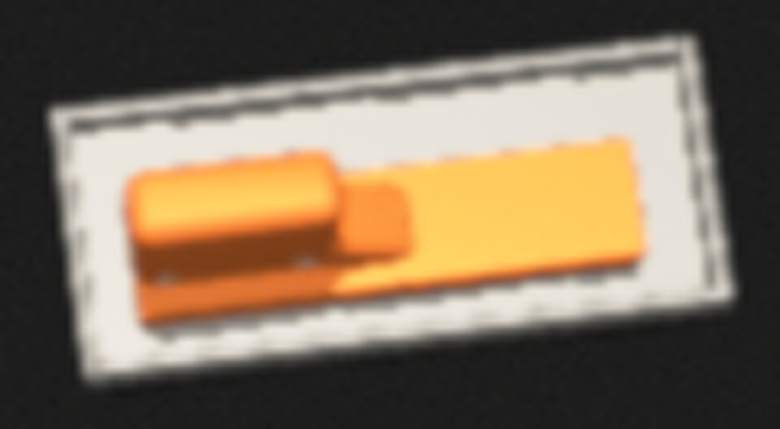

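View pics/c2.png

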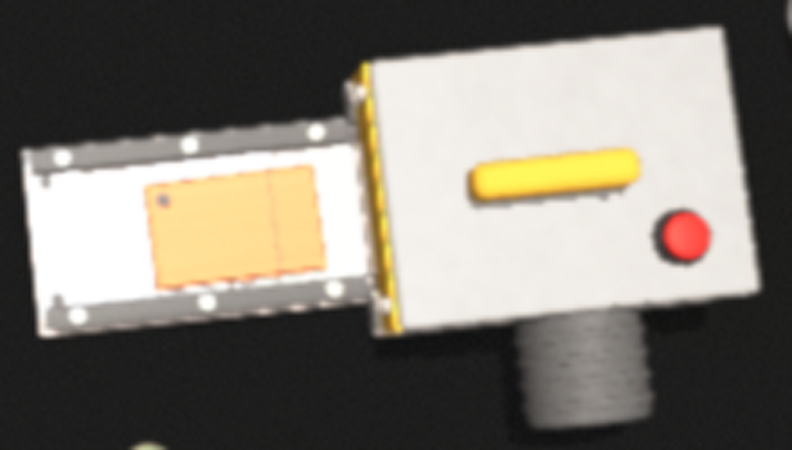

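Crop 1 shows the stick with handle-top corners at (130,178), (333,155), (335,222) and (135,245), and the nose edge at (630,140)–(643,257). Crop 2 shows the strip corners at (147,186), (313,166), (325,268) and (157,290), plus the bed rear corners and hood corners. Now I'll project these to world coordinates.

```bash
cat > h.py <<'E'
from workcell import env, sensors, grab_frame, camera_model
import numpy as np
from scipy.spatial.transform import Rotation as Ro
np.set_printoptions(suppress=True,precision=1)
def ray(n,uv,z):
    c=camera_model(n);T=c["T"];u,v=uv
    d=T[:3,:3]@[(u-c["cx"])/c["fx"],-(v-c["cy"])/c["fy"],-1]
    return T[:3,3]+d*(z-T[2,3])/d[2]
def todo(p,yaw=None):
    """remaining move to TCP p, tool axes; from measured pose"""
    s=sensors.state();R=Ro.from_euler('xyz',s["ee_rot"],degrees=True)
    print("tcp",s["ee_pos"],s["ee_rot"],"move",R.inv().apply(np.array(p)-s["ee_pos"]))
    if yaw is not None: print("rotvec",(R.inv()*Ro.from_euler('xyz',[180,0,yaw],degrees=True)).as_rotvec(degrees=True))
E
python3 - <<'E'
from h import *
def P(l,s,o,z):return np.array([ray("top",((u+.5)/s-.5+o[0],(v+.5)/s-.5+o[1]),z) for u,v in l])
def rep(n,q):
    e=q[[1,2,3,0][:len(q)]]-q if len(q)==4 else q[1:]-q[:-1]
    print(n,"mean",q.mean(0),"\n",q[:,:2].tolist() and np.round(q[:,:2],1).tolist(),"len",np.linalg.norm(e,axis=1),"ang",np.degrees(np.arctan2(e[:,1],e[:,0])))
a=(6.5,(274,122));b=(3.6,(275,195))
rep("handle",P([(130,178),(333,155),(335,222),(135,245)],*a,69))
rep("nose",P([(630,140),(643,257)],*a,18))
rep("tray",P([(50,107),(692,38),(735,297),(90,380)],*a,14))
rep("strip",P([(147,186),(313,166),(325,268),(157,290)],*b,22))
rep("bedrear",P([(23,150),(40,335)],*b,14))
rep("hood",P([(372,62),(722,28),(760,290),(400,330)],*b,83))
for n,uv,z in(("bottle",(199,146),88),("vial",(316,325),51),("tape",(231,329),19)):print(n,ray("top",uv,z))
E
```

```text
handle mean [675.6 121.1  69. ] 
 [[681.1, 149.4], [688.9, 94.0], [670.1, 93.2], [662.3, 147.6]] len [56.  18.9 55.  18.9] ang [ -81.9 -177.5   98.1    5.4]
nose mean [694.6   3.5  18. ] 
 [[712.1, 5.5], [677.1, 1.6]] len [35.2] ang [-173.7]
tray mean [692.2  74.2  14. ] 
 [[719.1, 174.8], [744.9, -13.3], [666.9, -25.9], [637.9, 161.3]] len [189.9  79.  189.5  82.3] ang [ -82.2 -170.8   98.8    9.5]
strip mean [492.6  61.3  22. ] 
 [[512.9, 106.8], [524.8, 22.0], [472.7, 15.6], [460.1, 100.9]] len [85.6 52.5 86.2 53.1] ang [ -82.  -173.    98.4    6.4]
bedrear mean [484.  165.2  14. ] 
 [[531.2, 170.7], [436.7, 159.8]] len [95.2] ang [-173.4]
hood mean [514.8 -91.4  83. ] 
 [[568.3, 0.9], [588.5, -169.3], [462.0, -184.6], [440.3, -12.5]] len [171.4 127.4 173.5 128.7] ang [ -83.2 -173.1   97.2    6. ]
bottle [676.4 312.   88. ]
vial [372.2 104.2  51. ]
tape [361.3 255.9  19. ]
```

Sizes and angles agree. The saw yaw is about -83.1° with the mouth near (504.4, -4.3). The stick yaw is about -81.5° with the handle near (676.3, 121.6). I'll plan the approach at tool yaw 98.5.

```bash
python3 -c "
from h import *
todo([676.3,121.6,190],98.5)"
```

```text
tcp [ 176.2 -546.8  191.9] [-179.9   -0.    17.9] move [ 681.  -482.8    2.7]
rotvec [ -0.1  -0.1 -80.6]
```

The rows are not in the units I measure in: shifts go in shares of 50 mm and turns go in shares of pi rad. I convert before sending: 34 mm is 0.68, -24 mm is -0.48.

```bash
python3 drive.py '{"ticks":[[0.68, -0.48, 0, 0, 0, 0], [0.68, -0.48, 0, 0, 0, 0], [0.68, -0.48, 0, 0, 0, 0], [0.68, -0.48, 0, 0, 0, 0], [0.68, -0.48, 0, 0, 0, 0], [0.68, -0.48, 0, 0, 0, 0], [0.68, -0.48, 0, 0, 0, 0], [0.68, -0.48, 0, 0, 0, 0]]}' 91 && python3 drive.py '{"ticks":[[0.68, -0.48, 0, 0, 0, 0], [0.68, -0.48, 0, 0, 0, 0], [0.68, -0.48, 0, 0, 0, 0], [0.68, -0.48, 0, 0, 0, 0], [0.68, -0.48, 0, 0, 0, 0], [0.68, -0.48, 0, 0, 0, 0], [0.68, -0.48, 0, 0, 0, 0], [0.68, -0.48, 0, 0, 0, 0]]}' && python3 drive.py '{"ticks":[[0.68, -0.48, 0, 0, 0, 0], [0.68, -0.48, 0, 0, 0, 0], [0.68, -0.48, 0, 0, 0, 0], [0.68, -0.48, 0, 0, 0, 0], [0, 0, 0, 0, 0, -0.045], [0, 0, 0, 0, 0, -0.045], [0, 0, 0, 0, 0, -0.045], [0, 0, 0, 0, 0, -0.045]]}' && python3 drive.py '{"ticks":[[0, 0, 0, 0, 0, -0.045], [0, 0, 0, 0, 0, -0.045], [0, 0, 0, 0, 0, -0.045], [0, 0, 0, 0, 0, -0.045], [0, 0, 0, 0, 0, -0.045], [0, 0, 0, 0, 0, -0.0433], [0, 0, 0, 0, 0, 0], [0, 0, 0, 0, 0, 0]]}' ; python3 -c "
from h import *
todo([676.3,121.6,110],98.5)"
```

```text
time_s: 0.9
ee_pos: [376.9, -279.5, 192.4]
ee_rot: [-180.0, 0.0, 17.9]
force: [0.6, -0.7, -0.1]
gripper_width: 91.0
gripper_force: 0.0
time_s: 1.7
ee_pos: [576.9, -13.4, 192.2]
ee_rot: [180.0, 0.0, 17.9]
force: [-0.2, -0.7, 0.9]
gripper_width: 91.1
gripper_force: 0.0
time_s: 2.5
ee_pos: [676.1, 118.4, 191.8]
ee_rot: [-179.9, 0.1, 50.6]
force: [0.1, 0.7, 0.4]
gripper_width: 91.0
gripper_force: 0.0
time_s: 3.3
ee_pos: [676.2, 118.1, 192.1]
ee_rot: [-180.0, 0.0, 98.4]
force: [0.1, 0.2, 0.7]
gripper_width: 90.6
gripper_force: 0.0
tcp [676.2 118.1 192.1] [-180.     0.    98.4] move [ 3.4  0.7 82.1]
rotvec [-0.   0.  -0.1]
```

To row units: 40 mm is 0.8, 20 mm is 0.4.

```bash
python3 drive.py '{"ticks":[[0.068, 0.01, 0.8, 0, 0, 0], [0, 0, 0.8, 0, 0, 0], [0, 0, 0.8, 0, 0, 0], [0, 0, 0.4, 0, 0, 0], [0, 0, 0.28, 0, 0, 0], [0, 0, 0.16, 0, 0, 0], [0, 0, 0, 0, 0, 0], [0, 0, 0, 0, 0, 0]]}' && python3 drive.py '{"ticks":[[0, 0, 0, 0, 0, 0], [0, 0, 0, 0, 0, 0], [0, 0, 0, 0, 0, 0], [0, 0, 0, 0, 0, 0], [0, 0, 0, 0, 0, 0], [0, 0, 0, 0, 0, 0], [0, 0, 0, 0, 0, 0], [0, 0, 0, 0, 0, 0]]}' 10 40; python3 -c "
from h import *
import cv2
cv2.imwrite('pics/w1.png',grab_frame('wrist'))
todo([676.3,121.6,30],98.5);print(sensors.state()['torque'])"
```

```text
time_s: 4.1
ee_pos: [677.3, 121.8, 31.9]
ee_rot: [179.9, 0.0, 98.5]
force: [0.0, 0.3, 0.8]
gripper_width: 91.0
gripper_force: 0.0
time_s: 4.9
ee_pos: [676.4, 121.6, 30.6]
ee_rot: [180.0, 0.0, 98.6]
force: [0.9, -0.2, 0.8]
gripper_width: 29.7
gripper_force: 0.0
tcp [676.4 121.6  30.6] [180.    0.   98.6] move [ 0.  -0.1  0.6]
rotvec [0.  0.  0.1]
[ 0.  -0.2  0. ]
```

View pics/w1.png

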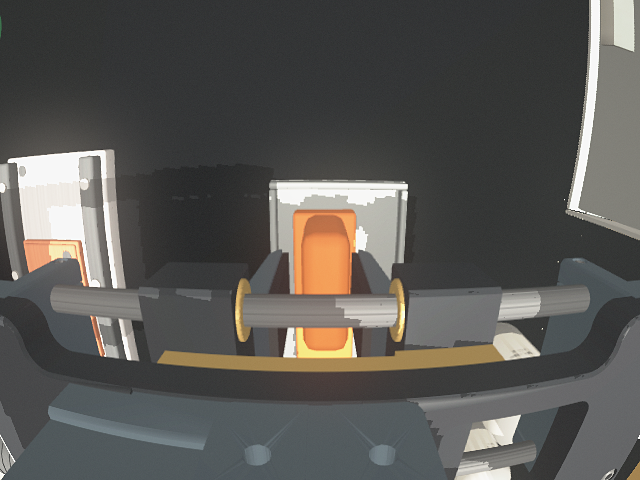

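The wrist view shows the handle (about columns 302–350) centred between the fingers, which are still closing. I'll finish the grip and lift.

To row units: -25 mm is -0.5, -20 mm is -0.4.

```bash
python3 drive.py '{"ticks":[[0, 0, 0, 0, 0, 0], [0, 0, 0, 0, 0, 0], [0, 0, 0, 0, 0, 0], [0, 0, 0, 0, 0, 0], [0, 0, 0, 0, 0, 0]]}' && python3 drive.py '{"ticks":[[0, 0, -0.1, 0, 0, 0], [0, 0, -0.2, 0, 0, 0], [0, 0, -0.4, 0, 0, 0], [0, 0, -0.5, 0, 0, 0], [0, 0, -0.2, 0, 0, 0], [0, 0, 0, 0, 0, 0], [0, 0, 0, 0, 0, 0], [0, 0, 0, 0, 0, 0]]}' ; python3 -c "
from h import *
import cv2
cv2.imwrite('pics/t2.png',grab_frame('top')); cv2.imwrite('pics/s2.png',grab_frame('side'))
s=sensors.state();print(s['ee_pos'],s['ee_rot'],s['force'],s['torque'])
im=cv2.imread('pics/s2.png')[130:330,300:540];im2=cv2.imread('pics/t2.png')[110:210,260:400]
cv2.imwrite('pics/m2.png',cv2.resize(im,None,fx=3,fy=3)[:600])"
```

```text
time_s: 5.45
ee_pos: [676.3, 121.6, 30.6]
ee_rot: [-180.0, 0.0, 98.6]
force: [0.8, -0.9, 0.5]
gripper_width: 22.0
gripper_force: 39.7
time_s: 6.25
ee_pos: [675.4, 121.4, 99.1]
ee_rot: [-179.8, 0.0, 98.6]
force: [0.1, 0.3, -1.9]
gripper_width: 21.6
gripper_force: 39.7
[675.6 121.5  99.2] [-179.9    0.    98.6] [ 1.   0.2 -1.6] [-0.  -0.1  0. ]
```

View pics/m2.png

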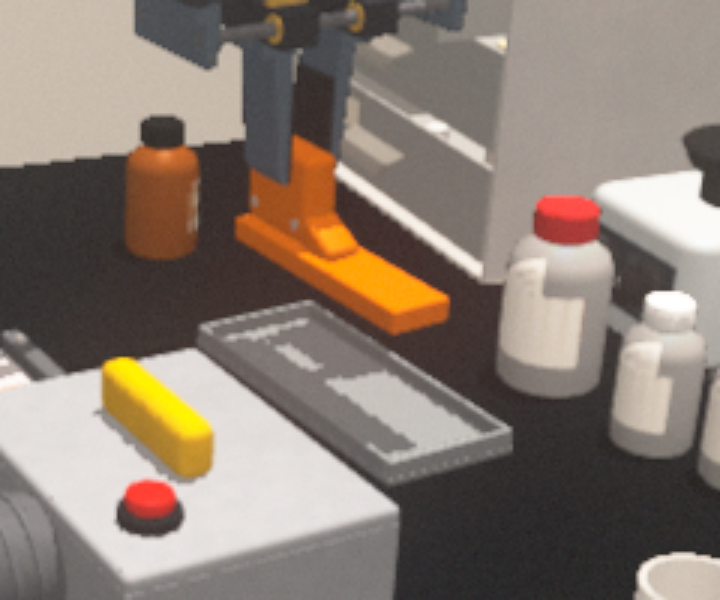

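Held level, the tray is empty, and the stick underside is at TCP z - 26.6. Next I move to behind the strip.

```bash
python3 -c "
from h import *
todo([473,238.9,99],96.9)"
```

```text
tcp [675.6 121.5  99.2] [-179.9    0.    98.6] move [ 146.3 -182.8    0.7]
rotvec [-0.1  0.   1.7]
```

To row units: -35 mm is -0.7, -32.8 mm is -0.656, 1.7 degrees / 180 = 0.0094.

```bash
python3 drive.py '{"ticks":[[0.4, -0.3, 0, 0, 0, 0], [0.5, -0.4, 0, 0, 0, 0], [0.5, -0.6, 0, 0, 0, 0], [0.5, -0.6, 0, 0, 0, 0], [0.5, -0.7, 0, 0, 0, 0], [0.326, -0.656, 0, 0, 0, 0], [0.2, -0.4, 0, 0, 0, 0.0094], [0, 0, 0, 0, 0, 0]]}' && python3 drive.py '{"ticks":[[0, 0, 0, 0, 0, 0], [0, 0, 0, 0, 0, 0]]}' ; python3 -c "
from h import *
import cv2
todo([473,238.9,42],96.9)
cv2.imwrite('pics/t3.png',grab_frame('top'))
cv2.imwrite('pics/m3.png',cv2.resize(cv2.imread('pics/t3.png')[190:340,210:410],None,fx=4,fy=4,interpolation=cv2.INTER_CUBIC))"
```

```text
time_s: 7.15
ee_pos: [470.4, 239.4, 100.1]
ee_rot: [-179.8, 0.0, 97.0]
force: [0.5, -0.6, -1.0]
gripper_width: 22.0
gripper_force: 39.7
time_s: 7.35
ee_pos: [475.0, 238.9, 100.6]
ee_rot: [179.9, 0.0, 96.8]
force: [0.6, 0.6, -2.5]
gripper_width: 21.8
gripper_force: 39.7
tcp [475.  238.9 100.6] [179.9   0.   96.8] move [ 0.2 -2.1 58.6]
rotvec [ 0.1  0.  -0.1]
```

View pics/m3.png

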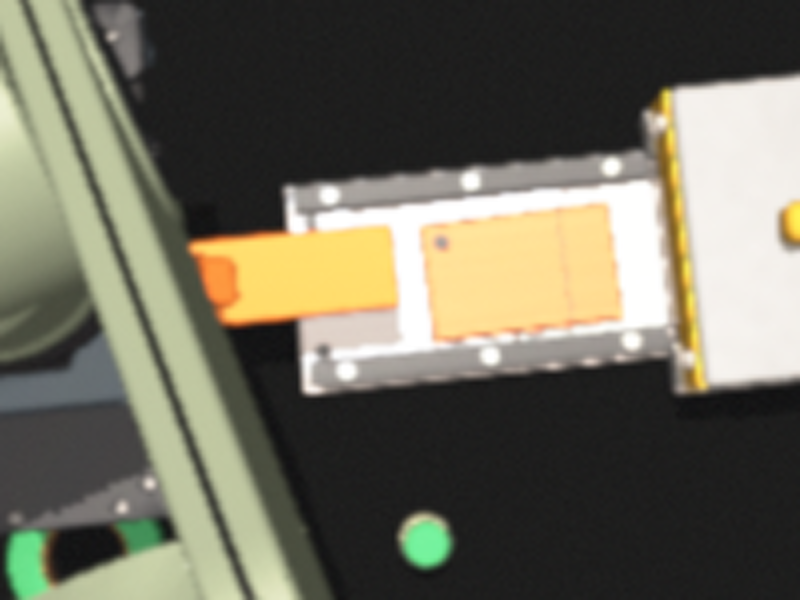

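The stick nose edge runs (393,228)–(398,306), clear of the strip's rear edge at x≈422–433 and between the rails.

```bash
python3 -c "
from h import *
d=np.array([.120,-.993]);n=np.array([.993,.120]);m=np.array([504.4,-4.2])
for l,z in(([(393,228),(398,306)],88),([(422,226),(433,340),(610,205),(620,316)],22),([(200,240),(223,326)],88)):
  for u,v in l:
    p=ray('top',((u+.5)/4-.5+210,(v+.5)/4-.5+190),z)[:2];print(p,(p-m)@d,(p-m)@n)
todo([473,238.9,42],96.9)"
```

```text
[505.1 121. ] -124.21055024905195 15.743867828281441
[472.1 118.3] -125.49352545419944 -17.4025451893935
[513.3 107.4] -109.78721530613466 22.184160489834007
[461.1 101.6] -110.22800792411078 -30.270338474604852
[524.6  21. ] -22.608925722489555 23.039259172279742
[473.5  16.2] -23.940054082400408 -28.233402742443538
[498.5 202.4] -205.82527952154572 18.976160476140222
[462.4 191.7] -199.52643510470162 -18.18938182608143
tcp [475.1 238.8 100.5] [180.    0.   96.8] move [ 0.3 -2.1 58.5]
rotvec [ 0.   0.  -0.1]
```

To row units: 20 mm is 0.4, 10 mm is 0.2.

```bash
python3 drive.py '{"ticks":[[0, -0.04, 0.4, 0, 0, 0], [0, 0, 0.4, 0, 0, 0], [0, 0, 0.2, 0, 0, 0], [0, 0, 0.12, 0, 0, 0], [0, 0, 0, 0, 0, 0], [0, 0, 0, 0, 0, 0]]}' && python3 -c "
from h import *
todo([473,238.9,42],96.9);print(sensors.state()['force'],sensors.state()['torque'])"
```

```text
time_s: 8.0
ee_pos: [472.6, 239.0, 45.1]
ee_rot: [179.9, -0.0, 96.9]
force: [-0.0, -0.1, -1.7]
gripper_width: 21.8
gripper_force: 39.7
tcp [472.6 239.   45.1] [179.9  -0.   96.9] move [-0.1  0.4  3.1]
rotvec [ 0.1 -0.  -0. ]
[-0.  -0.1 -1.7] [ 0.  -0.1  0. ]
```

To row units: -4 mm is -0.08, 2.5 mm is 0.05.

```bash
python3 drive.py '{"ticks":[[-0.06, 0, 0.05, 0, 0, 0], [-0.08, 0, 0, 0, 0, 0], [-0.06, 0, 0, 0, 0, 0], [-0.02, 0, 0, 0, 0, 0], [-0.02, 0, 0, 0, 0, 0], [-0.02, 0, 0, 0, 0, 0], [-0.02, 0, 0, 0, 0, 0], [-0.02, 0, 0, 0, 0, 0]]}' && python3 drive.py '{"ticks":[[-0.02, 0, 0, 0, 0, 0], [-0.02, 0, 0, 0, 0, 0], [-0.02, 0, 0, 0, 0, 0], [-0.02, 0, 0, 0, 0, 0], [-0.02, 0, 0, 0, 0, 0], [-0.02, 0, 0, 0, 0, 0]]}'; python3 -c "
from h import *
todo([473,238.9,42],96.9);print(sensors.state()['force'],sensors.state()['torque'])"
```

```text
time_s: 8.8
ee_pos: [473.7, 224.0, 42.2]
ee_rot: [180.0, -0.0, 96.9]
force: [0.0, 0.1, -0.3]
gripper_width: 22.0
gripper_force: 39.7
time_s: 9.4
ee_pos: [474.3, 217.9, 42.1]
ee_rot: [-180.0, 0.0, 96.9]
force: [0.1, 0.7, -0.3]
gripper_width: 21.9
gripper_force: 39.7
tcp [474.3 217.9  42.1] [-180.     0.    96.9] move [21.1  1.2  0.1]
rotvec [-0.  0. -0.]
[ 0.1  0.7 -0.3] [ 0.1 -0.1 -0. ]
```

To row units: -3 mm is -0.06, -2 mm is -0.04.

```bash
python3 drive.py '{"ticks":[[-0.04, 0, -0.01, 0, 0, 0], [-0.06, 0, 0, 0, 0, 0], [-0.06, 0, 0, 0, 0, 0], [-0.06, 0, 0, 0, 0, 0], [-0.06, 0, 0, 0, 0, 0], [-0.06, 0, 0, 0, 0, 0], [-0.06, 0, 0, 0, 0, 0], [-0.06, 0, 0, 0, 0, 0]]}' && python3 drive.py '{"ticks":[[-0.04, 0, 0, 0, 0, 0], [-0.06, 0, 0, 0, 0, 0], [-0.06, 0, 0, 0, 0, 0], [-0.06, 0, 0, 0, 0, 0], [-0.06, 0, 0, 0, 0, 0], [-0.06, 0, 0, 0, 0, 0], [-0.06, 0, 0, 0, 0, 0]]}'; python3 -c "
from h import *
import cv2
todo([473,238.9,42],96.9);print(sensors.state()['force'],sensors.state()['torque'])
cv2.imwrite('pics/t4.png',grab_frame('top'))
cv2.imwrite('pics/m4.png',cv2.resize(cv2.imread('pics/t4.png')[190:310,270:430],None,fx=5,fy=5,interpolation=cv2.INTER_CUBIC))"
```

```text
time_s: 10.2
ee_pos: [477.1, 194.8, 42.6]
ee_rot: [-180.0, 0.0, 96.9]
force: [-0.2, 0.4, -1.1]
gripper_width: 21.9
gripper_force: 39.7
time_s: 10.9
ee_pos: [479.5, 175.0, 42.6]
ee_rot: [180.0, 0.0, 96.9]
force: [0.7, 0.1, -0.7]
gripper_width: 21.8
gripper_force: 39.7
tcp [479.5 175.   42.6] [180.    0.   96.9] move [64.2  1.2  0.6]
rotvec [ 0.  0. -0.]
[ 0.7  0.1 -0.7] [ 0.2 -0.1  0. ]
```

View pics/m4.png

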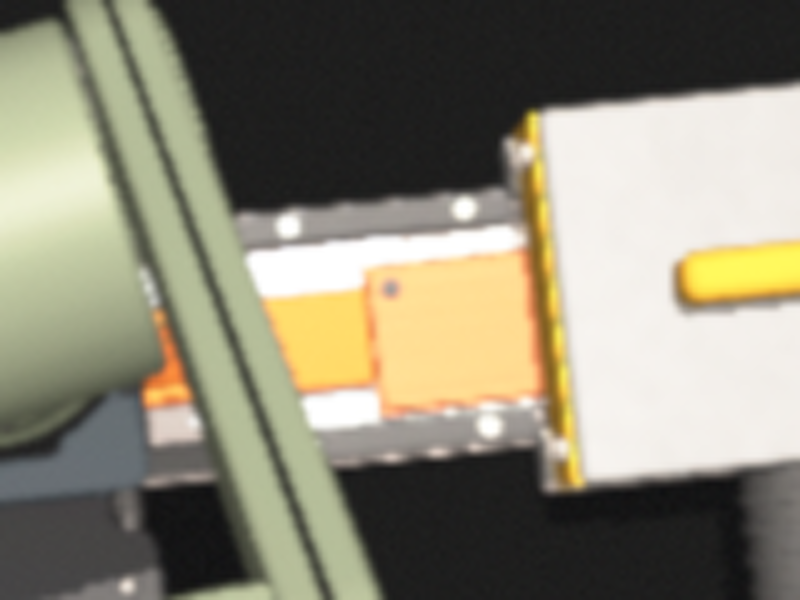

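The nose bears squarely on the strip's rear edge (px ≈ 370), and the strip is straight and entering the mouth. I'll continue, slowing before the hold-down.

To row units: -3 mm is -0.06, -2 mm is -0.04.

```bash
python3 drive.py '{"ticks":[[-0.04, 0, 0, 0, 0, 0], [-0.06, 0, 0, 0, 0, 0], [-0.06, 0, 0, 0, 0, 0], [-0.06, 0, 0, 0, 0, 0], [-0.06, 0, 0, 0, 0, 0], [-0.06, 0, 0, 0, 0, 0], [-0.06, 0, 0, 0, 0, 0]]}' && python3 drive.py '{"ticks":[[-0.04, 0, 0, 0, 0, 0], [-0.04, 0, 0, 0, 0, 0], [-0.04, 0, 0, 0, 0, 0], [-0.04, 0, 0, 0, 0, 0], [-0.04, 0, 0, 0, 0, 0]]}'; python3 drive.py '{"ticks":[[-0.02, 0, 0, 0, 0, 0], [-0.02, 0, 0, 0, 0, 0], [-0.02, 0, 0, 0, 0, 0]]}'; python3 drive.py '{"ticks":[[-0.02, 0, 0, 0, 0, 0], [-0.02, 0, 0, 0, 0, 0], [-0.02, 0, 0, 0, 0, 0]]}'
```

```text
time_s: 11.65
ee_pos: [481.9, 155.1, 42.6]
ee_rot: [180.0, 0.0, 96.9]
force: [0.3, 1.0, -1.9]
gripper_width: 22.0
gripper_force: 39.7
time_s: 12.15
ee_pos: [483.1, 145.3, 42.6]
ee_rot: [-180.0, 0.0, 96.9]
force: [-0.2, 1.3, -1.9]
gripper_width: 21.9
gripper_force: 39.7
time_s: 12.45
ee_pos: [483.5, 142.5, 42.6]
ee_rot: [180.0, 0.0, 96.9]
force: [-0.7, 0.6, -1.4]
gripper_width: 21.8
gripper_force: 39.7
time_s: 12.75
ee_pos: [483.8, 139.4, 42.6]
ee_rot: [-180.0, 0.0, 96.9]
force: [-0.0, 1.3, -0.4]
gripper_width: 22.1
gripper_force: 39.7
```

To row units: -1 mm is -0.02.

```bash
for i in 1; do :; done; python3 drive.py '{"ticks":[[-0.02, 0, 0, 0, 0, 0], [-0.02, 0, 0, 0, 0, 0], [-0.02, 0, 0, 0, 0, 0], [-0.02, 0, 0, 0, 0, 0]]}' | egrep 'pos|force: \['; python3 drive.py '{"ticks":[[-0.02, 0, 0, 0, 0, 0], [-0.02, 0, 0, 0, 0, 0]]}' | egrep 'pos|force: \['; python3 drive.py '{"ticks":[[-0.02, 0, 0, 0, 0, 0], [-0.02, 0, 0, 0, 0, 0]]}'| egrep 'pos|force: \['; python3 drive.py '{"ticks":[[-0.02, 0, 0, 0, 0, 0], [-0.02, 0, 0, 0, 0, 0]]}'| egrep 'pos|force: \['
```

```text
ee_pos: [484.3, 135.4, 42.6]
force: [-0.5, 0.5, -1.5]
ee_pos: [484.5, 133.4, 42.6]
force: [0.2, 0.3, -1.6]
ee_pos: [484.9, 132.0, 42.7]
force: [-0.1, 2.5, -0.2]
ee_pos: [485.4, 131.2, 43.0]
force: [-1.2, 8.4, 0.9]
```

To row units: -1 mm is -0.02.

```bash
python3 drive.py '{"ticks":[[-0.02, 0, 0, 0, 0, 0], [-0.02, 0, 0, 0, 0, 0]]}' | egrep 'pos|force: \['; python3 drive.py '{"ticks":[[-0.014, 0, 0, 0, 0, 0], [-0.014, 0, 0, 0, 0, 0]]}' | egrep 'pos|force: \['; python3 drive.py '{"ticks":[[-0.014, 0, 0, 0, 0, 0], [-0.014, 0, 0, 0, 0, 0]]}'| egrep 'pos|rot|force: \['
```

```text
ee_pos: [485.9, 130.6, 43.3]
force: [-1.1, 12.8, 0.5]
ee_pos: [486.2, 129.6, 43.4]
force: [-2.0, 12.9, 1.2]
ee_pos: [486.2, 127.8, 43.3]
ee_rot: [179.9, -0.3, 96.7]
force: [-0.9, 11.0, 1.1]
```

To row units: -1 mm is -0.02.

```bash
python3 drive.py '{"ticks":[[-0.02, 0, 0, 0, 0, 0], [-0.02, 0, 0, 0, 0, 0], [-0.02, 0, 0, 0, 0, 0], [-0.02, 0, 0, 0, 0, 0]]}' | egrep 'pos|force: \['; python3 drive.py '{"ticks":[[-0.02, 0, 0, 0, 0, 0], [-0.02, 0, 0, 0, 0, 0], [-0.02, 0, 0, 0, 0, 0], [-0.02, 0, 0, 0, 0, 0]]}' | egrep 'pos|force: \['; python3 drive.py '{"ticks":[[-0.02, 0, 0, 0, 0, 0], [-0.02, 0, 0, 0, 0, 0], [-0.02, 0, 0, 0, 0, 0], [-0.02, 0, 0, 0, 0, 0], [-0.02, 0, 0, 0, 0, 0], [-0.02, 0, 0, 0, 0, 0]]}' | egrep 'pos|force: \[';python3 drive.py '{"ticks":[[-0.02, 0, 0, 0, 0, 0], [-0.02, 0, 0, 0, 0, 0], [-0.02, 0, 0, 0, 0, 0], [-0.02, 0, 0, 0, 0, 0], [-0.02, 0, 0, 0, 0, 0], [-0.02, 0, 0, 0, 0, 0]]}' | egrep 'pos|force: \['
```

```text
ee_pos: [486.6, 123.0, 43.1]
force: [-1.0, 8.0, 0.3]
ee_pos: [487.0, 118.8, 43.0]
force: [0.1, 7.7, -1.1]
ee_pos: [487.8, 112.9, 43.0]
force: [-0.3, 7.9, -0.1]
ee_pos: [488.5, 106.9, 43.0]
force: [0.2, 7.9, 0.1]
```

To row units: -1 mm is -0.02.

```bash
python3 drive.py '{"ticks":[[-0.02, 0, 0, 0, 0, 0], [-0.02, 0, 0, 0, 0, 0], [-0.02, 0, 0, 0, 0, 0], [-0.02, 0, 0, 0, 0, 0], [-0.02, 0, 0, 0, 0, 0], [-0.02, 0, 0, 0, 0, 0], [-0.02, 0, 0, 0, 0, 0], [-0.02, 0, 0, 0, 0, 0]]}' | egrep 'pos|force: \['; python3 drive.py '{"ticks":[[-0.02, 0, 0, 0, 0, 0], [-0.02, 0, 0, 0, 0, 0], [-0.02, 0, 0, 0, 0, 0]]}' | egrep 'pos|force: \['; python3 drive.py '{"ticks":[[-0.02, 0, 0, 0, 0, 0], [-0.02, 0, 0, 0, 0, 0]]}' | egrep 'pos|force: \[';python3 drive.py '{"ticks":[[-0.02, 0, 0, 0, 0, 0], [-0.02, 0, 0, 0, 0, 0]]}' | egrep 'pos|force: \['
```

```text
ee_pos: [489.4, 99.0, 43.0]
force: [-0.4, 9.1, -0.3]
ee_pos: [489.8, 96.0, 43.0]
force: [0.3, 8.1, 0.2]
ee_pos: [490.0, 94.0, 43.0]
force: [-0.7, 7.7, 0.0]
ee_pos: [490.3, 92.0, 43.0]
force: [-0.6, 8.3, -0.3]
```

To row units: -1 mm is -0.02.

```bash
python3 drive.py '{"ticks":[[-0.02, 0, 0, 0, 0, 0], [-0.02, 0, 0, 0, 0, 0]]}' | egrep 'pos|force: \['; python3 drive.py '{"ticks":[[-0.02, 0, 0, 0, 0, 0]]}' | egrep 'pos|force: \['; python3 drive.py '{"ticks":[[-0.02, 0, 0, 0, 0, 0]]}' | egrep 'pos|force: \['
```

```text
ee_pos: [490.5, 90.0, 43.0]
force: [0.6, 8.6, -0.4]
ee_pos: [490.6, 89.0, 43.0]
force: [-0.9, 8.5, -0.5]
ee_pos: [490.8, 88.0, 43.0]
force: [-0.3, 8.9, 0.2]
```

To row units: -1 mm is -0.02.

```bash
python3 drive.py '{"ticks":[[-0.02, 0, 0, 0, 0, 0], [-0.02, 0, 0, 0, 0, 0]]}' | egrep 'pos|force: \['; python3 drive.py '{"ticks":[[-0.02, 0, 0, 0, 0, 0]]}' | egrep 'pos|force: \['; python3 drive.py '{"ticks":[[-0.02, 0, 0, 0, 0, 0]]}' | egrep 'time|pos|force: \['
```

```text
ee_pos: [491.0, 86.0, 43.0]
force: [-0.1, 8.4, -0.8]
ee_pos: [491.1, 85.1, 43.0]
force: [-0.2, 8.2, 0.3]
time_s: 18.65
ee_pos: [491.2, 84.1, 43.0]
force: [1.0, 8.7, 0.4]
```

To row units: -1 mm is -0.02.

```bash
python3 drive.py '{"ticks":[[-0.02, 0, 0, 0, 0, 0], [-0.02, 0, 0, 0, 0, 0]]}' | egrep 'pos|force: \['; python3 drive.py '{"ticks":[[-0.02, 0, 0, 0, 0, 0]]}' | egrep 'pos|force: \['; python3 drive.py '{"ticks":[[-0.02, 0, 0, 0, 0, 0]]}' | egrep 'time|pos|force: \['
```

```text
ee_pos: [491.5, 82.1, 43.0]
force: [0.2, 8.5, -0.5]
ee_pos: [491.6, 81.1, 43.0]
force: [0.5, 9.0, -0.3]
time_s: 19.05
ee_pos: [491.7, 80.1, 43.0]
force: [0.1, 8.8, 0.0]
```

To row units: -1 mm is -0.02.

```bash
python3 drive.py '{"ticks":[[-0.02, 0, 0, 0, 0, 0]]}' | egrep 'pos|force: \['; python3 drive.py '{"ticks":[[-0.02, 0, 0, 0, 0, 0]]}' | egrep 'pos|force: \['; python3 drive.py '{"ticks":[[-0.02, 0, 0, 0, 0, 0]]}' | egrep 'time|pos|force: \['
```

```text
ee_pos: [491.8, 79.1, 43.0]
force: [0.3, 7.9, 0.4]
ee_pos: [491.9, 78.1, 43.0]
force: [1.4, 9.1, 0.6]
time_s: 19.35
ee_pos: [492.1, 77.1, 43.0]
force: [0.2, 8.8, 0.0]
```

To row units: -1 mm is -0.02.

```bash
python3 drive.py '{"ticks":[[-0.02, 0, 0, 0, 0, 0]]}' | egrep 'pos|force: \['; python3 drive.py '{"ticks":[[-0.02, 0, 0, 0, 0, 0]]}' | egrep 'pos|force: \['; python3 drive.py '{"ticks":[[-0.02, 0, 0, 0, 0, 0]]}' | egrep 'time|pos|force: \['
```

```text
ee_pos: [492.2, 76.1, 43.0]
force: [-0.9, 8.1, -0.8]
ee_pos: [492.3, 75.9, 43.2]
force: [-1.6, 12.3, 1.4]
time_s: 19.65
ee_pos: [492.5, 75.1, 43.2]
force: [-0.6, 12.4, 2.7]
```

To row units: -1 mm is -0.02.

```bash
python3 drive.py '{"ticks":[[-0.02, 0, 0, 0, 0, 0]]}' | egrep 'pos|force: \['; python3 drive.py '{"ticks":[[-0.02, 0, 0, 0, 0, 0]]}' | egrep 'time|pos|force: \['
```

```text
ee_pos: [492.6, 74.3, 43.3]
force: [-0.2, 12.6, 1.8]
time_s: 19.85
ee_pos: [492.7, 73.4, 43.3]
force: [-0.6, 13.2, 2.1]
```

The stop was touched at y≈75.95, with a 3–4 N jump followed by a gentle slope. It's now pressed about 2.5 mm, so 2.5 mm remains.

To row units: -1 mm is -0.02, -0.8 mm is -0.016.

```bash
python3 drive.py '{"ticks":[[-0.02, 0, 0, 0, 0, 0], [-0.016, 0, 0, 0, 0, 0]]}' | egrep 'pos|force: \['; python3 drive.py '{"ticks":[[-0.014, 0, 0, 0, 0, 0], [0, 0, 0, 0, 0, 0], [0, 0, 0, 0, 0, 0], [0, 0, 0, 0, 0, 0]]}' | egrep 'time|pos|rot|force: \['
```

```text
ee_pos: [492.9, 71.9, 43.4]
force: [-1.4, 13.9, 2.1]
time_s: 20.45
ee_pos: [492.9, 71.2, 43.3]
ee_rot: [179.9, -0.3, 96.7]
force: [-0.8, 13.6, 2.4]
```

```bash
python3 drive.py '{"ticks":[[0.02, 0, 0, 0, 0, 0], [0.02, 0, 0, 0, 0, 0], [0.04, 0, 0, 0, 0, 0], [0.1, 0, 0, 0, 0, 0], [0.2, 0, 0, 0, 0, 0], [0.3, 0, 0, 0, 0, 0], [0.4, 0, 0, 0, 0, 0], [0.4, 0, 0, 0, 0, 0]]}' && python3 drive.py '{"ticks":[[0.12, 0, 0, 0, 0, 0], [0, 0, -0.3, 0, 0, 0], [0, 0, -0.5, 0, 0, 0], [0, 0, -0.34, 0, 0, 0], [0, 0, 0, 0, 0, 0], [0, 0, 0, 0, 0, 0]]}' && python3 -c "
from h import *
todo([676.4,121.6,99],98.6)
import cv2
cv2.imwrite('pics/t5.png',grab_frame('top'))"
```

```text
time_s: 21.25
ee_pos: [483.3, 141.9, 42.6]
ee_rot: [-180.0, 0.0, 96.8]
force: [-0.6, -0.1, -2.3]
gripper_width: 21.9
gripper_force: 39.7
time_s: 21.85
ee_pos: [482.5, 146.8, 99.3]
ee_rot: [-180.0, 0.0, 96.9]
force: [0.1, -1.4, -1.6]
gripper_width: 21.6
gripper_force: 39.7
tcp [482.5 146.8  99.3] [-180.     0.    96.9] move [-48.2 189.5   0.2]
rotvec [-0.   0.  -1.7]
```

To row units: 35 mm is 0.7, 30 mm is 0.6, -1.7 degrees / 180 = -0.0094.

```bash
python3 drive.py '{"ticks":[[0, 0.4, 0, 0, 0, -0.0094], [0, 0.6, 0, 0, 0, 0], [0, 0.7, 0, 0, 0, 0], [-0.2, 0.7, 0, 0, 0, 0], [-0.3, 0.6, 0, 0, 0, 0], [-0.3, 0.4, 0, 0, 0, 0], [0, 0, 0, 0, 0, 0], [0, 0, 0, 0, 0, 0]]}' && python3 -c "
from h import *
todo([676.4,121.6,31.5],98.6)"
```

```text
time_s: 22.7
ee_pos: [655.9, 131.8, 97.5]
ee_rot: [-179.8, 0.0, 98.5]
force: [-0.5, -0.5, -2.6]
gripper_width: 21.9
gripper_force: 39.7
tcp [655.9 131.8  97.5] [-179.8    0.    98.5] move [-13.2  19.   66. ]
rotvec [-0.2  0.  -0.1]
```

To row units: 15 mm is 0.3, 12 mm is 0.24.

```bash
python3 drive.py '{"ticks":[[-0.14, 0.2, 0, 0, 0, 0], [-0.12, 0.18, 0, 0, 0, 0], [0, 0, 0.3, 0, 0, 0], [0, 0, 0.3, 0, 0, 0], [0, 0, 0.24, 0, 0, 0], [0, 0, 0.16, 0, 0, 0], [0, 0, 0, 0, 0, 0], [0, 0, 0, 0, 0, 0]]}' && python3 -c "
from h import *
todo([676.4,121.6,31.5],98.6)
import cv2
cv2.imwrite('pics/t6.png',grab_frame('top'));cv2.imwrite('pics/s6.png',grab_frame('side'))
cv2.imwrite('pics/m6.png',cv2.resize(cv2.imread('pics/s6.png')[130:330,300:540],None,fx=3,fy=3))"
```

```text
time_s: 23.5
ee_pos: [678.1, 122.4, 50.0]
ee_rot: [180.0, 0.0, 98.6]
force: [0.1, -0.0, -2.5]
gripper_width: 22.0
gripper_force: 39.7
tcp [678.1 122.4  50. ] [180.    0.   98.6] move [-0.5 -1.8 18.5]
rotvec [ 0.  0. -0.]
```

View pics/m6.png

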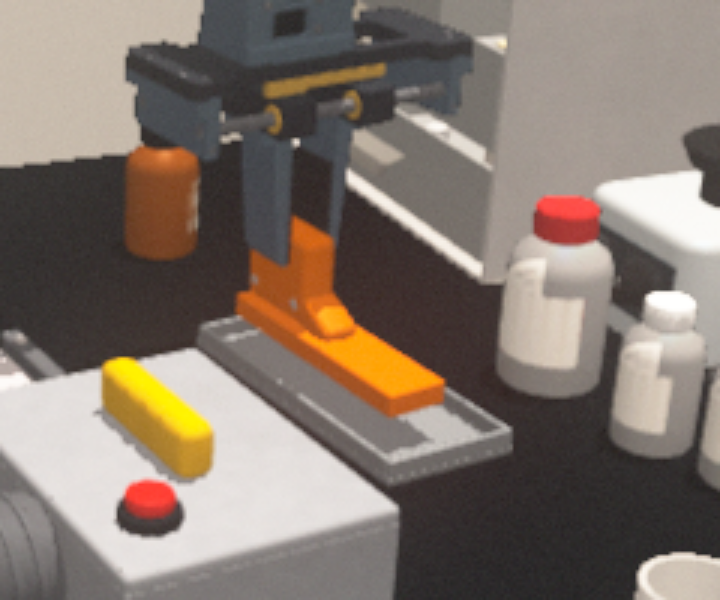

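The stick is level above the tray and inside its walls. I'll lower it gently and release.

To row units: 8 mm is 0.16, 6 mm is 0.12.

```bash
python3 drive.py '{"ticks":[[0, -0.036, 0.16, 0, 0, 0], [0, 0, 0.12, 0, 0, 0], [0, 0, 0.06, 0, 0, 0], [0, 0, 0.02, 0, 0, 0], [0, 0, 0, 0, 0, 0], [0, 0, 0, 0, 0, 0]]}'; python3 drive.py '{"ticks":[[0, 0, 0.01, 0, 0, 0], [0, 0, 0.01, 0, 0, 0], [0, 0, 0, 0, 0, 0], [0, 0, 0, 0, 0, 0]]}'
```

```text
time_s: 24.2
ee_pos: [676.1, 122.1, 31.8]
ee_rot: [180.0, 0.0, 98.6]
force: [-1.0, -0.7, -1.6]
gripper_width: 22.1
gripper_force: 39.7
time_s: 24.6
ee_pos: [676.0, 122.0, 30.7]
ee_rot: [180.0, 0.0, 98.6]
force: [-0.6, -0.2, -2.2]
gripper_width: 22.0
gripper_force: 39.7
```

To row units: 0.5 mm is 0.01.

```bash
python3 drive.py '{"ticks":[[0, 0, 0.01, 0, 0, 0], [0, 0, 0.01, 0, 0, 0], [0, 0, 0, 0, 0, 0], [0, 0, 0, 0, 0, 0]]}';  python3 drive.py '{"ticks":[[0, 0, 0, 0, 0, 0], [0, 0, 0, 0, 0, 0], [0, 0, 0, 0, 0, 0], [0, 0, 0, 0, 0, 0], [0, 0, 0, 0, 0, 0], [0, 0, 0, 0, 0, 0], [0, 0, 0, 0, 0, 0], [0, 0, 0, 0, 0, 0]]}' 70
```

```text
time_s: 25.0
ee_pos: [676.1, 122.1, 30.4]
ee_rot: [180.0, 0.0, 98.6]
force: [-1.4, -0.9, 5.6]
gripper_width: 21.4
gripper_force: 39.6
time_s: 25.8
ee_pos: [675.9, 122.0, 29.6]
ee_rot: [180.0, 0.0, 98.6]
force: [-0.1, -0.3, 0.0]
gripper_width: 69.9
gripper_force: 0.0
```

Touched down (5.6 N) and released. I'll rise and swing clear for a look.

To row units: -45 mm is -0.9, -40 mm is -0.8.

```bash
python3 drive.py '{"ticks":[[0, 0, -0.2, 0, 0, 0], [0, 0, -0.6, 0, 0, 0], [0, 0, -0.9, 0, 0, 0], [0, 0, -0.9, 0, 0, 0], [0, 0, -0.6, 0, 0, 0], [-0.6, 0, 0, 0, 0, 0], [-0.8, 0, 0, 0, 0, 0], [-0.8, 0, 0, 0, 0, 0]]}' && python3 drive.py '{"ticks":[[-0.8, 0, 0, 0, 0, 0], [-0.8, 0, 0, 0, 0, 0], [-0.8, 0, 0, 0, 0, 0], [-0.4, 0, 0, 0, 0, 0], [0, 0, 0, 0, 0, 0], [0, 0, 0, 0, 0, 0]]}' && python3 -c "
from h import *
import cv2
a=grab_frame('top')[120:345,180:500];cv2.imwrite('pics/m7.png',cv2.resize(a,None,fx=2.5,fy=2.5,interpolation=cv2.INTER_CUBIC))"
```

```text
time_s: 26.6
ee_pos: [692.5, 12.6, 191.2]
ee_rot: [179.9, 0.0, 98.6]
force: [0.2, -0.3, 0.8]
gripper_width: 70.0
gripper_force: 0.0
time_s: 27.2
ee_pos: [713.1, -124.4, 189.9]
ee_rot: [180.0, -0.1, 98.5]
force: [-0.0, 0.8, -0.4]
gripper_width: 70.1
gripper_force: 0.0
```

View pics/m7.png

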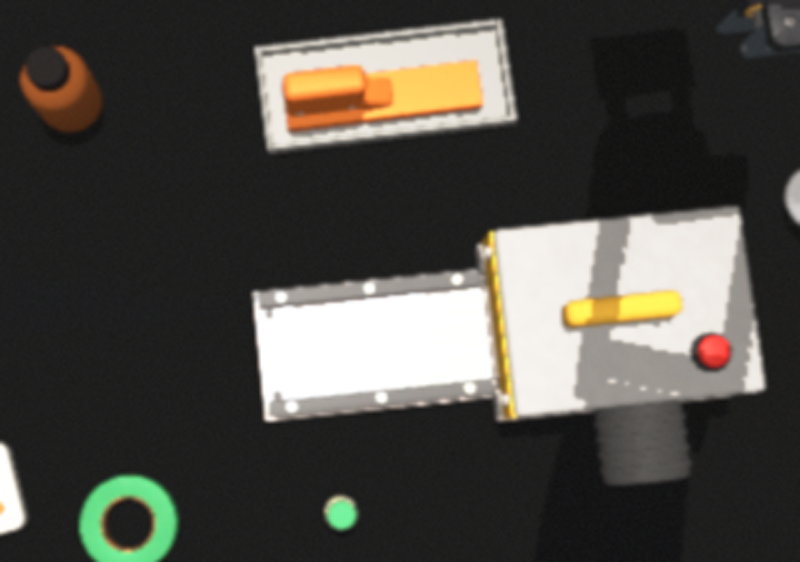

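The stick lies flat in the tray at about (380,95), the strip is fully under the hood, and the bottle, vial and tape haven't moved. Handing in.

```bash
python3 -c "
from workcell import env, sensors, grab_frame, camera_model
print(env.job_done())"
```

```text
the job is handed in; nothing more can be done
None
```

I handed the job in at about 27 s, with no verdict shown: by force and travel the strip presses the back stop in by about 5 mm (it is out of sight under the hood), the push stick lies flat and released in its tray, and the bottle, vial and tape look unmoved.

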